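# Seat the brass pitch-comb leaf in a press spindle's thread

### The arm

A 7-joint arm with a two-finger parallel gripper is mounted at the origin on the work surface. World frame = base frame: x ahead of the robot, y to its left, z up, the work surface at z = 0. Lengths are in m, angles in rad, forces in N, time in s.
With the tool pointing down it reaches from about 0.4 to 0.85 m from the base axis. Payload 4.5 kg.
Tool frame: the origin (TCP) lies midway between the tips of the shut fingers; the grasp point (between the pads) lies 19 mm behind it; z points along the fingers, y is the direction in which the jaws open and shut (so a half turn about z gives the same grasp; the last joint's range is limited). The gripper opens to 88 mm and grips with 3 to 60 N. Pads are 18 mm wide; open, the fingers measure 123 mm over their backs; the gripper's body (75 mm by 187 mm) begins 45 mm behind the grasp point.
Start: joints at [-1.17, 0.689, -0.195, 1.565, 0.157, 0.902, -0.215], TCP at [0.224, 0.583, 0.239] pointing down, gripper open.
Joint ranges: [-3.01, 3.01], [-0.46, 2.08], [-1.47, 1.51], [0.13, 2.56], [-1, 4.14], [0.04, 2.09], [-2.66, 2.66]. Speed limits (rad/s): [2.57, 2.57, 3.14, 3.14, 3.14, 3.14, 3.14].

### API

Orientations are given as a unit quaternion [x, y, z, w].
In Python, from plant import get_state, snapshot, finish_job, find_in gives the robot as it stands.
- The arm moves only by the shell command python3 -m creep 'ROWS' [OPENING] [FORCE]. ROWS is JSON, one flat list of numbers, 6 for each row, row after row: the shift along the tool's x, y, z in mm, then the turn, a rotation vector about the tool's x, y, z in degrees. In form: [tx, ty, tz, wx, wy, wz, tx, ty, tz, wx, wy, wz, ...]. A call has 1 to 5 rows; each row shifts and turns the pose as measured when the row begins, along the tool's axes as they then stand; what a row does not reach is not made up. A row lasts 1/12 s, in which the tool goes at most 41.7 mm and 7.16 degrees, less where a joint would pass 70% of its speed; a pose out of reach is approached as far as the arm can. A call is refused whole if a number of a shift passes 41.7 or a number of a turn 7.16, either way. A call with a gripper value outside its range is refused whole. OPENING is the finger opening in mm, from 0 to 88.1, set as the call begins (- or left out, the last holds). The fingers move at their own pace and stop on an object; FORCE is the grip in N (left out, the last holds). Time passes only in rows, so rows that do not move let the fingers close. It gives the time, the measured TCP pose, the force and the opening at its end, in the units of the state.
- get_state(): the state, without advancing time (a new reading comes with each control period).
- snapshot(name): name is "scene" or "top"; returns a dict with "color" (384x512x3 uint8, red, green, blue), "intrinsics" (3x3 intrinsics, pixels), "extrinsics" (4x4, takes a point from world to camera coordinates). Camera axes: x right, y down, z forward; pixel columns grow to the right and rows downward; lengths in m; the calibration is good to about 2 mm. A picture is of the moment at which its call begins. There is no depth.
- finish_job(): hands the job in, once; it reports no verdict.
Trained networks look in the newest picture that a camera, given by its name, has taken for a name from the list of things; names that differ only in an ending like _2 or _b are one class to them, and where a whole thing is asked for, a point or a joint stands for the part that bears it (a point fixed in the world has none). Each returns a list of dicts, best first, with "score" (0 to 1); they miss things now and then, are a little off and sometimes report something else, mostly with a low value. They report only what shows in the picture. A call takes as long as a camera call. They do not tell look-alikes from the thing itself.
- find_in(thing, camera): "xy" ([column, row] in pixels, amid what is visible of it).
The state is a dict: "clock": time; "q": joint angles; "qd": joint speeds; "joint_torque": joint torques, N m; "tool_pos": TCP position; "eef_rot": TCP orientation; "contact_force": force on the tool from outside, world axes, zero at the start; "moment": the same for the moment, N m; "opening": opening from 0.0 (shut) to 1.0 (fully open).
Only numpy, scipy, OpenCV 4.12 (cv2) and the standard library are available. Lean on these libraries where they do the work, as an engineer would, in place of code of your own. Each camera call takes 0.05 s, during which the arm holds its last target.

### The job

Pick up the brass comb leaf (red grip) by its rib, lay it flat on the grey platform of the measuring bed, and feel for the thread: ease its teeth sideways into the spindle's grooves until every tooth is fully home, the leaf flat and parallel to the spindle. Check the fit by holding it against the thread with a light steady push of about 8 N for a second, never pushing hard against the thread (20 N marks it), then let go and leave the leaf seated there. Leave the two other leaves and everything else where they are.

Things in the scene. Friction and masses are not known exactly. Their poses are not given: they have to be found in the camera images.
- leaf: Brass thread-comb leaf, about 0.12 kg, lying flat on the wooden board: plate 44 mm (x) by 28 mm (y from -18 to +10) by 10 mm thick, teeth on its +y edge. On top a red upright grip rib, 12 mm (x) by 24 mm (y from -16 to +8), from z = 10 to 36 mm; pinch it across x. Origin: under the plate, mid length, 14.5 mm behind the tooth tips. z up.
- leaf_teeth (a point): Middle of the line of the brass leaf's tooth tips: x 0, y 14.5, z 5 mm in the leaf's frame. Four stout teeth of 10 mm pitch (x = -15, -5, 5, 15 mm) stick out 4.5 mm from the plate's +y edge: 2.4 mm wide at the tip, 3.7 mm at the plate, flanks at 8 degrees.
- bed: Fixed level measuring bed. Dark base plate 190 (x) by 120 (y) by 6 mm; on it a grey platform 160 mm (x) by 80 mm (y from -60 to +20), its flat top at z = 18 mm. Origin: centre of the base plate's underside, on the bench. The spindle lies along the bed's x axis beyond the platform's +y edge.
- spindle_axis (a point): A point on the spindle's axis over the bed's middle: x 0, y 36, z 23 mm in the bed's frame, axes as the bed's. Near-square thread of 10 mm pitch from x = -50 to 50 mm: flat crests of radius 15 mm, 5.7 mm wide; roots of radius 11 mm, 3.2 mm wide. Tooth tips on the crests are at bed y = 21 mm, fully home at 25 mm, with 0.4 mm play each way along x.
- cradle: Two blue V-blocks (bed x = -81 and +81 mm, each 22 x 40 mm, 30 mm high) and the steel spindle clamped in them, which does not turn, yield in y, or shift along x under less than 80 N. Where the grooves fall along x differs by several mm every time and is not measured: find them by feel or sight. Origin and axes as bed.
- board: Fixed wooden board 100 x 230 x 8 mm on which the three comb leaves lie side by side in any order, teeth towards the board's +y, give or take 9 degrees. Origin: centre of its underside.
- leaf_fine: Bystander: steel comb leaf of the wrong, finer pitch (7 mm, 6 teeth), otherwise the shape and origin of leaf, blue grip rib. Lies on the board.
- leaf_coarse: Bystander: dark steel comb leaf of the wrong, coarser pitch (14 mm, 3 teeth), otherwise the shape and origin of leaf, green grip rib. Lies on the board.
- ring_blank: Bystander: loose copper ring, 22 mm outside, 6 mm high, lying on the grey platform of the bed near a corner away from the spindle (about x = 60, y = -42 mm in the bed's frame). Origin centre of underside.
- jar: Bystander: white screw jar, 70 mm diameter, 85 mm tall. Origin centre of underside.
- bur_block: Bystander: loose wooden block 70 x 100 x 35 mm with upright burs to 80 mm height. Origin centre of underside.
- hammer: Bystander: small hammer lying on the bench.
- screwdriver: Bystander: screwdriver lying on the bench.
- tray: Bystander: small white open tray, 90 x 120 x 30 mm. Origin centre of underside.
Not all that is in view belongs to the job. What is shaped like the cradle but purple or turquoise is not meant.

How it is judged:
By the outcome, as a careful person would: the job done as asked, in the order asked, and still so for the second after the job is handed in, with the robot touching nothing.
It also fails if it takes over 54 s, if anything falls off the work surface, if the arm or the gripper's body presses on something with over 40 N, if the wrist force passes 120 N, or if a joint passes its speed limit or range.

## Working session

There is one attempt and no reset: what is moved stays moved. The work goes in short steps, Python scripts to look and compute and a shell command to move; the robot and the scene stay as the last step left them, time stands still between calls to the robot, and variables do not carry over. Pictures are saved under pics/ and viewed, and the job is handed in when it is done.

```bash
ls; mkdir -p pics
python3 - <<'E'
from plant import *
import cv2
for c in("scene","top"):
    s=snapshot(c); cv2.imwrite(f"pics/{c}0.png",s["color"][:,:,::-1]); print(c,s["intrinsics"].tolist(),s["extrinsics"].round(4).tolist())
    for t in("leaf","leaf_teeth","bed","spindle_axis","cradle","board","leaf_fine","leaf_coarse","ring_blank"):
        print(t,[(r["xy"],round(r["score"],2)) for r in find_in(t,c)][:4])
print(get_state())
E
```

```text
pics
scene [[474.6176754575819, 0.0, 254.49525270699266], [0.0, 474.6176754575819, 181.8716805058368], [0.0, 0.0, 1.0]] [[0.7923, 0.6101, 0.0067, -0.3923], [0.4517, -0.5791, -0.6786, -0.2397], [-0.4102, 0.5407, -0.7344, 1.5293], [0.0, 0.0, 0.0, 1.0]]
leaf [([248.5, 203.0], 0.72)]
leaf_teeth [([247.5, 205.0], 0.75), ([299.1, 143.2], 0.33)]
bed [([290.4, 158.5], 0.74)]
spindle_axis [([300.9, 143.5], 0.68), ([168.9, 174.7], 0.61), ([250.1, 93.1], 0.57)]
cradle [([169.7, 177.7], 0.85), ([300.6, 142.9], 0.81), ([243.8, 92.2], 0.57)]
board [([219.3, 227.1], 0.75)]
leaf_fine [([200.6, 235.6], 0.75)]
leaf_coarse [([301.5, 144.7], 0.48), ([247.1, 203.6], 0.15)]
ring_blank []
top [[401.25141804768884, 0.0, 257.97980869449134], [0.0, 401.25141804768884, 191.04630951908558], [0.0, 0.0, 1.0]] [[0.0249, -0.9997, 0.0055, -0.067], [-0.9762, -0.0255, -0.2155, 0.5421], [0.2155, -0.0, -0.9765, 1.1237], [0.0, 0.0, 0.0, 1.0]]
leaf []
leaf_teeth [([273.4, 192.2], 0.48)]
bed [([203.6, 196.6], 0.7), ([184.5, 194.7], 0.32)]
spindle_axis [([184.0, 197.5], 0.89), ([144.3, 289.8], 0.73), ([293.3, 265.1], 0.62)]
[... 263 characters left out ...]
': array([-1.17020794,  0.68911153, -0.19459403,  1.56528519,  0.15728969,
        0.90249867, -0.21509877]), 'qd': array([ 3.79453779e-05, -2.52970544e-04,  1.14763622e-03, -4.53659296e-04,
        1.15682109e-03,  4.11544473e-04,  3.83024420e-04]), 'joint_torque': array([-2.27217379e-04, -5.27505398e+01, -1.26705363e+00, -1.53738034e+01,
       -5.19410614e-02, -5.13795167e-04,  3.10814482e-05]), 'tool_pos': array([0.22412391, 0.58346405, 0.23873932]), 'eef_rot': array([ 1.82362592e-01,  9.83231348e-01,  4.00723780e-05, -1.77127301e-06]), 'contact_force': array([ 0.48494049, -0.03002326,  0.48226336]), 'moment': array([-0.05749624, -0.0241334 , -0.03091457]), 'opening': 0.9999924755231969}
```

View pics/scene0.png

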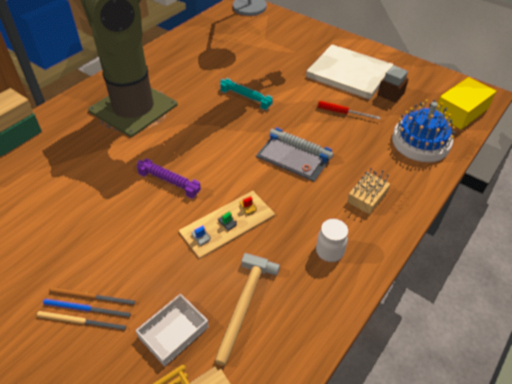

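View pics/top0.png

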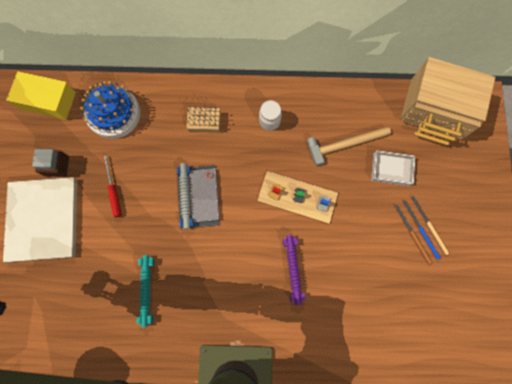

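Run:
```python
import cv2
a=cv2.imread("pics/scene0.png");b=cv2.imread("pics/top0.png")
cv2.imwrite("pics/s_crop.png",cv2.resize(a[90:270,150:390],(800,600),interpolation=cv2.INTER_CUBIC))
cv2.imwrite("pics/t_crop.png",cv2.resize(b[130:265,160:340],(800,600),interpolation=cv2.INTER_CUBIC))
```

```text
(no output)
```

View pics/s_crop.png

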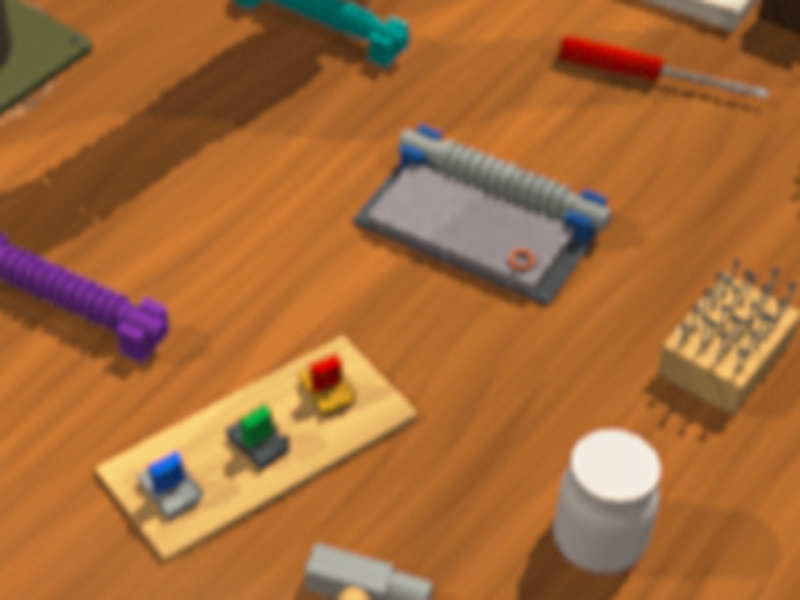

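View pics/t_crop.png

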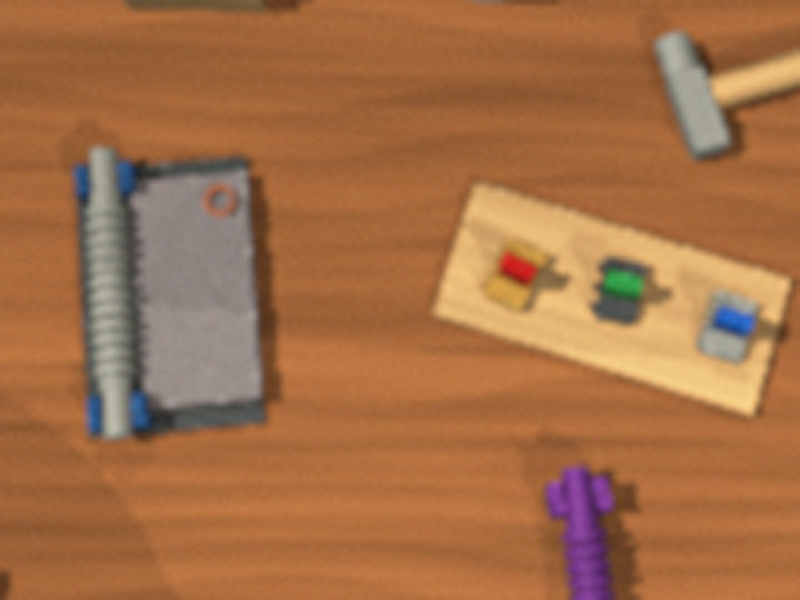

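Candidates for the leaf are the red rib (scene 248,204; top 276,191), the green rib (top 300,195), the blue rib (top 324,202) and the red screwdriver handle (top 113,200). The red rib on the brass plate fits the description, so I'll check it in a close crop.

Run:
```python
import cv2,numpy as np
a=cv2.imread("pics/scene0.png");b=cv2.imread("pics/top0.png")
f=lambda im,x,y,w,h:cv2.resize(im[y:y+h,x:x+w],(400,300),interpolation=cv2.INTER_LANCZOS4)
cv2.imwrite("pics/leafs.png",np.vstack([np.hstack([f(a,232,188,32,24),f(b,262,180,32,24)]),np.hstack([f(a,212,206,32,24),f(b,286,184,32,24)])]))
```

```text
(no output)
```

View pics/leafs.png

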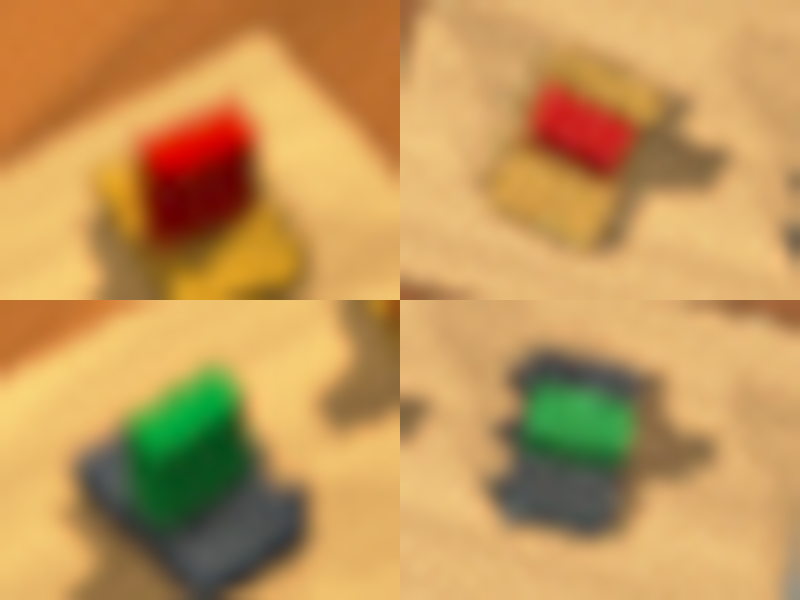

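```bash
cat > fit.py <<'E'
import cv2,numpy as np
from scipy.optimize import minimize
def proj(P,s):
    P=np.asarray(P,float);E=s["extrinsics"];c=P@E[:3,:3].T+E[:3,3];u=c@s["intrinsics"].T
    return u[:,:2]/u[:,2:]
def box(x0,x1,y0,y1,z0,z1): return np.array([[x,y,z] for x in(x0,x1) for y in(y0,y1) for z in(z0,z1)],float)
def place(B,p,z):
    c,s=np.cos(p[2]),np.sin(p[2]); B=B/1000
    return np.c_[p[0]+c*B[:,0]-s*B[:,1],p[1]+s*B[:,0]+c*B[:,1],z+B[:,2]]
def sil(boxes,p,z,s,roi,k=8):
    x,y,w,h=roi; m=np.zeros((h*k,w*k),np.uint8)
    for B in boxes:
        q=((proj(place(B,p,z),s)-[x,y]+.5)*k*16-8).astype(np.int32)
        cv2.fillConvexPoly(m,cv2.convexHull(q),255,cv2.LINE_8,4)
    return cv2.resize(m,(w,h),interpolation=cv2.INTER_AREA)/255.
def fit(boxes,p0,z,views,scale=(.01,.01,.15),blur=0.7):
    # views: (snapshot, roi, soft mask)
    def cost(d):
        p=np.array(p0)+np.array(d)*scale; t=0
        for s,roi,m in views: t+=((cv2.GaussianBlur(sil(boxes,p,z,s,roi),(0,0),blur)-m)**2).sum()/m.sum()
        return t
    best=None
    for a in(-1,0,1):
        r=minimize(cost,[0,0,a],method="Nelder-Mead",options=dict(initial_simplex=np.array([[0,0,a],[1,0,a],[0,1,a],[0,0,a+1]],float),xatol=1e-3,fatol=1e-6,maxiter=400))
        if best is None or r.fun<best.fun:best=r
    return np.array(p0)+best.x*scale,best.fun
def ray(xy,z,s):
    E=s["extrinsics"];d=E[:3,:3].T@np.linalg.solve(s["intrinsics"],[*xy,1]);c=-E[:3,:3].T@E[:3,3]
    return c+d*(z-c[2])/d[2]
E
python3 - <<'E'
from plant import *; from fit import *
S={c:snapshot(c) for c in("scene","top")}
np.set_printoptions(suppress=True,precision=4)
print(ray((276,191),.044,S["top"]),ray((204,196),.01,S["top"]),ray((248.5,203),.035,S["scene"]))
def red(im):
    f=im.astype(float); return np.clip((f[...,0]-2.0*f[...,1])/120,0,1)  # red, not orange
def hsv(im): return cv2.cvtColor(im,cv2.COLOR_RGB2HSV)
R={"scene":(236,190,24,24),"top":(265,181,24,22)}
V=[]
for c in S:
    x,y,w,h=R[c]; im=S[c]["color"][y:y+h,x:x+w].astype(float)
    H=hsv(S[c]["color"])[y:y+h,x:x+w]
    rg=im[...,1]/np.maximum(im[...,0],1)
    m=np.clip((0.62-rg)/0.4,0,1); 
    if c=="scene": print((m*9).astype(int))
    V.append((S[c],R[c],m))
rib=box(-6,6,-16,8,10,36)
p0=ray((276,191),.044,S["top"])
for v in([V[0]],[V[1]],V): print("leaf",fit([rib],[p0[0],p0[1],-.2],.008,v))
R={"scene":(250,115,92,75),"top":(170,150,60,90)}
V=[]
for c in S:
    x,y,w,h=R[c]; H=hsv(S[c]["color"])[y:y+h,x:x+w]
    m=((H[...,1]<95)|((H[...,0]>90)&(H[...,0]<140)&(H[...,1]>60))).astype(np.uint8)*255
    m=cv2.morphologyEx(m,cv2.MORPH_CLOSE,np.ones((5,5),np.uint8))
    n,l,st,_=cv2.connectedComponentsWithStats(m); m=(l==1+st[1:,4].argmax()).astype(float)
    cv2.imwrite(f"pics/bm_{c}.png",cv2.resize((m*255).astype(np.uint8),None,fx=5,fy=5,interpolation=0))
    V.append((S[c],R[c],m))
B=[box(-95,95,-60,60,0,6),box(-80,80,-60,20,6,18),box(-92,-70,16,56,6,30),box(70,92,16,56,6,30)]
an=np.linspace(0,2*np.pi,24)
B.append(np.array([[x,36+15*np.cos(a),23+15*np.sin(a)] for x in(-50,50) for a in an]))
p0=ray((204,196),.01,S["top"])
for v in([V[0]],[V[1]],V): print("bed",fit(B,[p0[0],p0[1],0.05],0,v))
E
```

```text
[ 0.5485 -0.107   0.044 ] [0.5346 0.1117 0.01  ] [ 0.5608 -0.1107  0.035 ]
[[0 0 0 0 0 0 0 0 0 0 0 0 0 0 0 0 0 0 0 0 0 0 0 0]
 [0 0 0 0 0 0 0 0 0 0 0 0 0 0 0 0 0 0 0 0 0 0 0 0]
 [0 0 0 0 0 0 0 0 0 0 0 0 0 0 0 0 0 0 0 0 0 0 0 0]
 [0 0 0 0 0 0 0 0 0 0 0 0 0 0 0 0 0 0 0 0 0 0 0 0]
 [0 0 0 0 0 0 0 0 0 0 0 0 0 0 0 0 0 0 0 0 0 0 0 0]
 [0 0 0 0 0 0 0 0 0 0 0 0 0 0 0 0 0 0 0 0 0 0 0 0]
 [0 0 0 0 0 0 0 0 0 0 0 0 0 1 2 0 0 0 0 0 0 0 0 0]
 [0 0 0 0 0 0 0 0 0 0 0 2 4 6 7 3 0 0 0 0 0 0 0 0]
 [0 0 0 0 0 0 0 0 1 3 6 8 9 9 9 7 1 0 0 0 0 0 0 0]
 [0 0 0 0 0 0 0 2 6 9 9 9 9 9 9 9 1 0 0 0 0 0 0 0]
 [0 0 0 0 0 0 0 4 9 9 9 9 9 9 9 8 0 0 0 0 0 0 0 0]
 [0 0 0 0 0 0 0 4 9 9 9 9 9 9 9 6 0 0 0 0 0 0 0 0]
 [0 0 0 0 0 0 0 3 9 9 9 9 9 9 9 7 0 0 0 0 0 0 0 0]
 [0 0 0 0 0 0 0 2 9 9 9 9 9 9 9 7 0 0 0 0 0 0 0 0]
 [0 0 0 0 0 0 0 2 9 9 9 9 9 9 9 4 0 0 0 0 0 0 0 0]
 [0 0 0 0 0 0 0 1 8 9 9 9 9 8 4 0 0 0 0 0 0 0 0 0]
 [0 0 0 0 0 0 0 1 7 9 8 6 4 2 0 0 0 0 0 0 0 0 0 0]
 [0 0 0 0 0 0 0 0 3 4 3 0 0 0 0 0 0 0 0 0 0 0 0 0]
 [0 0 0 0 0 0 0 0 0 0 0 0 0 0 0 0 0 0 0 0 0 0 0 0]
 [0 0 0 0 0 0 0 0 0 0 0 0 0 0 0 0 0 0 0 0 0 0 0 0]
 [0 0 0 0 0 0 0 0 0 0 0 0 0 0 0 0 0 0 0 0 0 0 0 0]
 [0 0 0 0 0 0 0 0 0 0 0 0 0 0 0 0 0 0 0 0 0 0 0 0]
 [0 0 0 0 0 0 0 0 0 0 0 0 0 0 0 0 0 0 0 0 0 0 0 0]
 [0 0 0 0 0 0 0 0 0 0 0 0 0 0 0 0 0 0 0 0 0 0 0 0]]
leaf (array([ 0.5533, -0.1022,  0.0093]), np.float64(0.14767790159844973))
leaf (array([ 0.5558, -0.1038, -0.3747]), np.float64(0.12480694146178996))
leaf (array([ 0.555 , -0.1039, -0.2736]), np.float64(0.309977265982024))
bed (array([0.5354, 0.1351, 0.1142]), np.float64(0.03315208482529329))
bed (array([0.5361, 0.1322, 0.1134]), np.float64(0.024401828405118047))
bed (array([0.5358, 0.1332, 0.1116]), np.float64(0.06652577338505555))
```

```bash
cat > ov.py <<'E'
from fit import *
def overlay(s,items,roi,k):
    x,y,w,h=roi; im=cv2.resize(np.ascontiguousarray(s["color"][y:y+h,x:x+w,::-1]),(w*k,h*k),interpolation=cv2.INTER_CUBIC)
    for B,p,z,col in items:
        q=(proj(place(B,p,z),s)-[x,y]+.5)*k
        if len(B)==8:
            for i in range(8):
                for j in range(i):
                    if bin(i^j).count("1")==1: cv2.line(im,tuple(int(v) for v in q[i]),tuple(int(v) for v in q[j]),col,1,cv2.LINE_AA)
        else: cv2.polylines(im,[cv2.convexHull(q.astype(np.int32))],True,col,1,cv2.LINE_AA)
    return im
E
python3 - <<'E'
from plant import *; from ov import *
S={c:snapshot(c) for c in("scene","top")}
B=[box(-95,95,-60,60,0,6),box(-80,80,-60,20,6,18),box(-92,-70,16,56,6,30),box(70,92,16,56,6,30)]
an=np.linspace(0,2*np.pi,24)
B.append(np.array([[x,36+15*np.cos(a),23+15*np.sin(a)] for x in(-50,50) for a in an]))
o=[]
for c,r,k in(("scene",(250,115,90,75),4),("top",(165,150,70,90),4)):
    o.append(overlay(S[c],[(b,(.5358,.1332,.1116),0,(0,255,255)) for b in B],r,k+1 if c=="top" else k))
L=[box(-22,22,-18,10,0,10),box(-6,6,-16,8,10,36)]
o2=[overlay(S[c],[(b,(.555,-.1039,-.27),.008,(255,255,0)) for b in L],r,10) for c,r in(("scene",(232,185,34,30)),("top",(260,178,34,30)))]
cv2.imwrite("pics/ov_bed_s.png",o[0]);cv2.imwrite("pics/ov_bed_t.png",o[1]);cv2.imwrite("pics/ov_leaf.png",np.hstack(o2))
E
```

```text
(no output)
```

View pics/ov_bed_s.png

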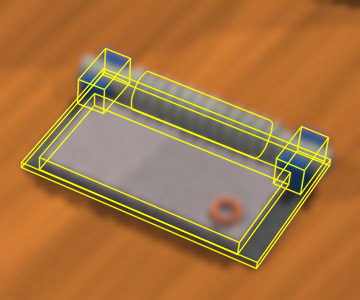

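View pics/ov_bed_t.png

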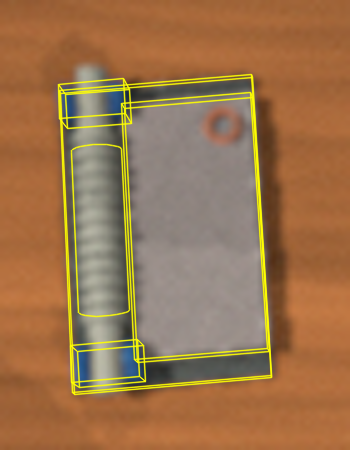

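View pics/ov_leaf.png

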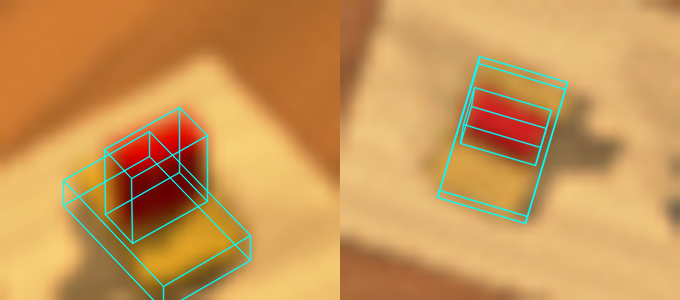

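Run:
```python
from plant import *; from ov import *
S={c:snapshot(c) for c in("scene","top")}
np.set_printoptions(suppress=True,precision=3,linewidth=150)
for c,p in (("scene",(.5354,.1351,.1142)),("top",(.5361,.1322,.1134))):
    g=cv2.cvtColor(S[c]["color"],cv2.COLOR_RGB2GRAY).astype(np.float32)
    xs=np.arange(-45,45.1,.5)
    for a in range(-90,120,15):   # a: elevation from -y side: 0 = facing -y, 90 = top
        r=14
        P=np.array([[x,36-r*np.cos(np.radians(a)),23+r*np.sin(np.radians(a))] for x in xs])
        q=proj(place(P,p,0),S[c]).astype(np.float32)
        v=cv2.remap(g,q[:,0].reshape(1,-1),q[:,1].reshape(1,-1),cv2.INTER_CUBIC)[0]
        D=np.c_[np.cos(2*np.pi*xs/10),np.sin(2*np.pi*xs/10),np.ones_like(xs),xs,xs**2,xs**3]
        k,res,*_=np.linalg.lstsq(D,v,rcond=None)
        amp=np.hypot(k[0],k[1]); ph=np.arctan2(k[1],k[0])/2/np.pi*10 # x of bright max
        sd=(v-D@k).std()
        print(c,a,"amp %.1f resid %.1f dark(groove?) at x=%.2f"%(amp,sd,(ph+5)%10))
```

```text
scene -90 amp 2.3 resid 0.9 dark(groove?) at x=5.34
scene -75 amp 1.3 resid 1.1 dark(groove?) at x=7.55
scene -60 amp 1.8 resid 1.7 dark(groove?) at x=0.11
scene -45 amp 2.1 resid 1.9 dark(groove?) at x=1.64
scene -30 amp 1.6 resid 1.7 dark(groove?) at x=2.51
scene -15 amp 1.1 resid 1.1 dark(groove?) at x=1.69
scene 0 amp 2.5 resid 0.7 dark(groove?) at x=1.33
scene 15 amp 3.7 resid 1.0 dark(groove?) at x=1.50
scene 30 amp 4.5 resid 1.2 dark(groove?) at x=1.61
scene 45 amp 5.4 resid 2.2 dark(groove?) at x=1.45
scene 60 amp 5.7 resid 2.8 dark(groove?) at x=1.35
scene 75 amp 6.9 resid 3.7 dark(groove?) at x=1.48
scene 90 amp 7.1 resid 4.1 dark(groove?) at x=1.45
scene 105 amp 6.2 resid 4.3 dark(groove?) at x=0.97
top -90 amp 7.5 resid 3.0 dark(groove?) at x=7.45
top -75 amp 5.9 resid 2.7 dark(groove?) at x=6.67
top -60 amp 4.2 resid 2.0 dark(groove?) at x=5.67
top -45 amp 3.0 resid 2.1 dark(groove?) at x=4.27
top -30 amp 2.3 resid 2.5 dark(groove?) at x=3.46
top -15 amp 1.7 resid 3.2 dark(groove?) at x=3.31
top 0 amp 1.8 resid 3.1 dark(groove?) at x=2.45
top 15 amp 2.4 resid 2.3 dark(groove?) at x=1.25
top 30 amp 3.0 resid 2.2 dark(groove?) at x=0.77
top 45 amp 4.5 resid 2.1 dark(groove?) at x=0.92
top 60 amp 6.7 resid 2.3 dark(groove?) at x=1.21
top 75 amp 8.0 resid 2.5 dark(groove?) at x=1.52
top 90 amp 9.3 resid 4.8 dark(groove?) at x=1.52
top 105 amp 9.5 resid 4.1 dark(groove?) at x=1.55
```

```bash
cat > go.py <<'E'
import sys,numpy as np
from plant import get_state
from scipy.spatial.transform import Rotation as R
def delta(x,y,z,yaw_deg):
    """target TCP, tool pointing down, tool y axis at world yaw (mod 180). prints shift/turn in tool axes"""
    s=get_state();T=R.from_quat(s["eef_rot"]);best=None
    for a in(yaw_deg,yaw_deg+180):
        a=np.radians(a);Y=np.array([np.cos(a),np.sin(a),0]);Z=np.array([0,0,-1.]);X=np.cross(Y,Z)
        w=np.degrees((T.inv()*R.from_matrix(np.c_[X,Y,Z])).as_rotvec())
        if best is None or np.linalg.norm(w)<np.linalg.norm(best):best=w
    d=T.inv().apply(np.array([x,y,z])-s["tool_pos"])*1000
    Yw=T.apply([0,1,0]);np.set_printoptions(suppress=True,precision=2)
    print("t %.2f pos"%s["clock"],s["tool_pos"].round(4)*1000,"yawY %.2f"%np.degrees(np.arctan2(Yw[1],Yw[0])),"F",s["contact_force"],"M",s["moment"],"op %.1fmm"%(s["opening"]*88.1),"q7 %.2f"%s["q"][6])
    print("shift",d,"turn",best)
if __name__=="__main__": delta(*map(float,sys.argv[1:5]))
E
python3 - <<'E'
from plant import *; from ov import *
S={c:snapshot(c) for c in("scene","top")}
np.set_printoptions(suppress=True,precision=4)
R={"scene":(236,190,24,24),"top":(265,181,24,22)}
rib=box(-6,6,-16,8,10,36)
for c in S:
    x,y,w,h=R[c]; im=S[c]["color"][y:y+h,x:x+w].astype(float)
    m=np.clip((0.62-im[...,1]/np.maximum(im[...,0],1))/0.35,0,1)
    print(c,fit([rib],[.555,-.104,-.27],.008,[(S[c],R[c],m)],scale=(.01,.01,1e-9)))
# board
for c,R in(("top",(250,165,95,65)),("scene",(170,185,112,78))):
    x,y,w,h=R; H=cv2.cvtColor(S[c]["color"],cv2.COLOR_RGB2HSV)[y:y+h,x:x+w]
    print(c,H[h//2,::12].tolist())
    m=((H[...,2]>190)&(H[...,1]<150)).astype(np.uint8)
    m=cv2.morphologyEx(m,cv2.MORPH_CLOSE,np.ones((21,21),np.uint8)); n,l,st,_=cv2.connectedComponentsWithStats(m); m=(l==1+st[1:,4].argmax()).astype(float)
    print(c,m.mean(),fit([box(-50,50,-115,115,0,8)],[.55,-.16,-.25],0,[(S[c],R,m)]))
E
```

```text
scene (array([ 0.5547, -0.103 , -0.27  ]), np.float64(0.1533789873193583))
top (array([ 0.5552, -0.1038, -0.27  ]), np.float64(0.1157979750756538))
top [[13, 167, 165], [17, 125, 229], [19, 164, 205], [19, 121, 234], [60, 31, 83], [16, 129, 188], [27, 17, 147], [17, 125, 227]]
top 0.4594331983805668 (array([ 0.5421, -0.1738, -0.3099]), np.float64(0.15460289627616208))
scene [[14, 192, 189], [13, 192, 195], [22, 129, 249], [19, 140, 234], [17, 145, 183], [70, 9, 84], [18, 141, 228], [18, 143, 229], [13, 189, 174], [14, 189, 173]]
scene 0.3447802197802198 (array([ 0.5403, -0.1722, -0.2615]), np.float64(0.11951356404411725))
```

```bash
python3 -m creep '[-40,0,0,0,0,4,-40,0,0,0,0,4,-40,0,0,0,0,4,-40,0,0,0,0,4,-40,0,0,0,0,4]'; python3 go.py .556 -.103 .12 -15.5
```

```text
clock: 1.82
tool_pos: [0.3904, 0.4949, 0.2376]
eef_rot: [0.345, 0.938, 0.003, -0.006]
contact_force: [1.0, 0.2, 0.7]
opening: 0.998
t 1.82 pos [390.4 494.9 237.6] yawY 49.60 F [0.96 0.22 0.68] M [ 0.04 -0.05 -0.03] op 87.9mm q7 -0.18
shift [-515.14 -348.12  110.31] turn [-0.39 -0.72 65.1 ]
```

```bash
python3 -m creep '[-40,-4,0,0,0,4.3,-40,-4,0,0,0,4.3,-40,-4,0,0,0,4.3,-40,-4,0,0,0,4.3,-40,-4,0,0,0,4.3]'; python3 -m creep '[-40,-4,0,0,0,4.3,-40,-4,0,0,0,4.3,-40,-4,0,0,0,4.3,-40,-4,0,0,0,4.3,-40,-4,0,0,0,4.3]';  python3 go.py .554 -.107 .12 -15.5
```

```text
clock: 2.23
tool_pos: [0.5126, 0.3269, 0.2348]
eef_rot: [0.522, 0.853, 0.005, -0.006]
contact_force: [0.7, -0.0, 0.3]
opening: 1.004
clock: 2.65
tool_pos: [0.56, 0.1251, 0.2322]
eef_rot: [0.68, 0.733, 0.006, -0.005]
contact_force: [-0.3, -0.4, -0.5]
opening: 1.0
t 2.65 pos [560.  125.1 232.2] yawY 4.35 F [-0.28 -0.35 -0.53] M [-0.1   0.   -0.02] op 88.1mm q7 -0.16
shift [-232.79  -23.89  108.36] turn [-0.03 -0.94 19.85]
```

```bash
python3 -m creep '[-38,0,6,0,-0.3,4,-38,0,6,0,-0.3,4,-38,1,6,0,-0.3,4,-38,2,6,0,0,4,-38,3,6,0,0,4]'; python3 -m creep '[-36,0,15,0,0,0]';  python3 go.py .554 -.107 .06 -15.5
```

```text
clock: 3.07
tool_pos: [0.5551, -0.074, 0.202]
eef_rot: [0.802, 0.597, 0.004, 0.003]
contact_force: [1.2, 0.4, -0.4]
opening: 0.998
clock: 3.15
tool_pos: [0.5468, -0.1111, 0.188]
eef_rot: [0.803, 0.595, 0.005, 0.005]
contact_force: [1.2, -0.8, 0.4]
opening: 1.001
t 3.15 pos [ 546.8 -111.1  188. ] yawY -16.91 F [ 1.22 -0.84  0.38] M [-0.11  0.03  0.03] op 88.1mm q7 -0.06
shift [  5.62   3.95 128.13] turn [ 0.8  -0.16 -1.41]
```

```bash
python3 -m creep '[3,3,30,0.5,0,-1.4,3,3,30,0.3,0,0,0,0,30,0,0,0,0,0,30,0,0,0,0,0,0,0,0,0]';  python3 go.py .554 -.107 .022 -15.5
```

```text
clock: 3.57
tool_pos: [0.5531, -0.1239, 0.0644]
eef_rot: [0.802, 0.597, -0.0, 0.004]
contact_force: [0.3, 0.2, -0.4]
opening: 0.997
t 3.57 pos [ 553.1 -123.9   64.4] yawY -16.69 F [ 0.33  0.16 -0.37] M [-0.05  0.11 -0.02] op 87.8mm q7 -0.03
shift [16.66 -4.26 42.29] turn [ 0.3   0.29 -1.19]
```

Run:
```python
from plant import *;import cv2,numpy as np
o=[]
for c,(x,y,w,h) in(("scene",(200,160,80,80)),("top",(240,150,80,80))):
    s=snapshot(c);o.append(cv2.resize(s["color"][y:y+h,x:x+w,::-1],(400,400),interpolation=cv2.INTER_CUBIC))
cv2.imwrite("pics/pre.png",np.hstack(o))
```

```text
(no output)
```

View pics/pre.png

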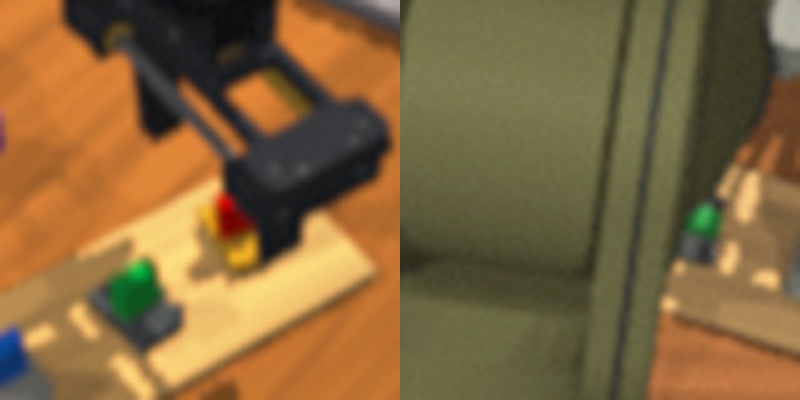

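The crop shows the open fingers above the red rib on the brass plate (crop pixel 230,215). They sit about 17 mm off along the rib, so I'll correct that and then lower.

```bash
python3 -m creep '[17,-4,0,0.3,0.3,-1.2,0,0,0,0,0,0]';  python3 go.py .554 -.107 .022 -15.5
```

```text
clock: 3.83
tool_pos: [0.559, -0.1056, 0.0718]
eef_rot: [0.795, 0.606, 0.004, 0.004]
contact_force: [0.8, 1.5, 0.5]
opening: 1.004
t 3.83 pos [ 559.  -105.6   71.8] yawY -15.41 F [0.76 1.47 0.48] M [-0.02  0.07 -0.01] op 88.4mm q7 -0.03
shift [-2.77 -5.02 49.77] turn [ 0.62 -0.13  0.09]
```

```bash
python3 -m creep '[-2,-4,20,0.6,0,0,0,0,16,0,0,0,0,0,8,0,0,0,0,0,0,0,0,0]';  python3 go.py .554 -.107 .022 -15.5
```

```text
clock: 4.17
tool_pos: [0.562, -0.1025, 0.035]
eef_rot: [0.793, 0.609, 0.007, 0.004]
contact_force: [0.4, -0.3, 0.1]
opening: 1.002
t 4.17 pos [ 562.  -102.5   35. ] yawY -14.98 F [ 0.4  -0.34  0.14] M [-0.09  0.08  0.04] op 88.3mm q7 -0.03
shift [-6.49 -6.78 12.88] turn [ 0.89 -0.36  0.52]
```

```bash
python3 -m creep '[-4,-7,11,0.9,-0.4,-0.5]'; python3 -m creep '[0,0,0,0,0,0]';  python3 go.py .554 -.107 .022 -15.5
```

```text
clock: 4.25
tool_pos: [0.5572, -0.1041, 0.0262]
eef_rot: [0.79, 0.613, 0.002, 0.002]
contact_force: [-0.7, -0.8, 0.3]
opening: 1.003
clock: 4.33
tool_pos: [0.5554, -0.1039, 0.0255]
eef_rot: [0.79, 0.613, 0.0, 0.001]
contact_force: [-1.3, -0.2, -0.7]
opening: 1.001
t 4.33 pos [ 555.4 -103.9   25.5] yawY -14.34 F [-1.32 -0.23 -0.69] M [-0.05  0.13  0.04] op 88.2mm q7 -0.02
shift [-3.33 -0.63  3.47] turn [0.12 0.03 1.16]
```

```bash
python3 -m creep '[-3,-1,3.5,0,0,1.2,0,0,0,0,0,0]'; python3 go.py .554 -.107 .022 -15.5; python3 -m creep '[0,0,0,0,0,0,0,0,0,0,0,0,0,0,0,0,0,0,0,0,0,0,0,0,0,0,0,0,0,0]' 0 30;  python3 go.py .554 -.107 .022 -15.5
```

```text
clock: 4.5
tool_pos: [0.5541, -0.1069, 0.0226]
eef_rot: [0.797, 0.604, 0.001, 0.002]
contact_force: [-0.9, 0.3, 0.3]
opening: 0.997
t 4.50 pos [ 554.1 -106.9   22.6] yawY -15.63 F [-0.89  0.3   0.3 ] M [-0.11  0.13  0.02] op 87.9mm q7 -0.03
shift [-0.11 -0.03  0.62] turn [ 0.19  0.04 -0.13]
clock: 4.92
tool_pos: [0.5546, -0.1077, 0.0237]
eef_rot: [0.797, 0.604, 0.001, 0.002]
contact_force: [-0.2, -0.4, -0.5]
opening: 0.644
t 4.92 pos [ 554.6 -107.7   23.7] yawY -15.72 F [-0.19 -0.39 -0.5 ] M [-0.05  0.05 -0.03] op 56.7mm q7 -0.03
shift [ 0.53 -0.83  1.68] turn [ 0.3   0.05 -0.22]
```

```bash
python3 -m creep '[0,0,1,0,0,0,0,0,0,0,0,0,0,0,0,0,0,0,0,0,0,0,0,0,0,0,0,0,0,0]'; python3 -m creep '[0,0,0,0,0,0,0,0,0,0,0,0,0,0,0,0,0,0,0,0,0,0,0,0,0,0,0,0,0,0]' ;  python3 go.py .554 -.107 .022 -15.5
```

```text
clock: 5.33
tool_pos: [0.5548, -0.1076, 0.0227]
eef_rot: [0.797, 0.604, 0.001, 0.002]
contact_force: [0.6, -0.1, 0.2]
opening: 0.269
clock: 5.75
tool_pos: [0.5544, -0.1076, 0.0226]
eef_rot: [0.797, 0.604, 0.001, 0.002]
contact_force: [0.3, 0.1, 0.1]
opening: 0.135
t 5.75 pos [ 554.4 -107.6   22.6] yawY -15.70 F [0.27 0.07 0.07] M [-0.06  0.14 -0.01] op 11.9mm q7 -0.03
shift [ 0.48 -0.52  0.64] turn [ 0.26  0.04 -0.2 ]
```

```bash
python3 -m creep '[0,0,-10,0,0,0,0,0,-25,0,0,0,0,0,-25,0,0,0,0,0,-10,0,0,0,0,0,0,0,0,0]';  python3 go.py .5325 .1313 .09 6.4
python3 - <<'E'
from plant import *;import cv2,numpy as np
o=[]
for c,(x,y,w,h) in(("scene",(200,140,80,80)),("top",(240,150,80,80))):
    s=snapshot(c);o.append(cv2.resize(s["color"][y:y+h,x:x+w,::-1],(400,400),interpolation=cv2.INTER_CUBIC))
cv2.imwrite("pics/lift.png",np.hstack(o))
E
```

```text
clock: 6.17
tool_pos: [0.5528, -0.1072, 0.0954]
eef_rot: [0.797, 0.604, -0.0, 0.001]
contact_force: [-0.1, -0.3, -1.7]
opening: 0.132
t 6.17 pos [ 552.8 -107.2   95.4] yawY -15.71 F [-0.09 -0.29 -1.71] M [-0.05  0.06 -0.  ] op 11.6mm q7 -0.04
shift [224.06 -84.15   5.09] turn [  0.05   0.07 -22.11]
```

View pics/lift.png

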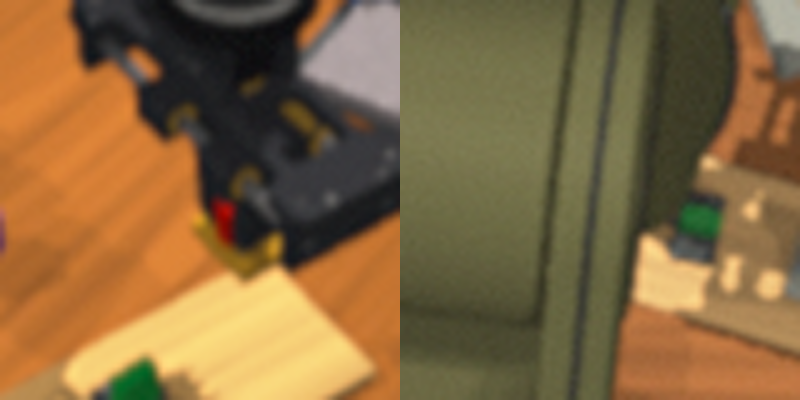

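The leaf is lifted and hangs level in the grip (scene crop 235,245). Next I'll carry it over the platform.

```bash
python3 -m creep '[20,-8,0,0,0,-3.2,30,-9,0,0,0,-3.2,34,-7,0,0,0,-3.2,34,-5,0,0,0,-3.2,34,-3,0,0,0,-3.2]'; python3 -m creep '[25,-1,0,0,0,-3.2,12,0,0,0,0,-3,0,0,0,0,0,0]';  python3 go.py .5325 .1313 .06 6.4
```

```text
clock: 6.68
tool_pos: [0.5411, 0.0407, 0.0873]
eef_rot: [0.708, 0.706, -0.006, 0.001]
contact_force: [0.3, 0.2, -1.5]
opening: 0.133
clock: 6.93
tool_pos: [0.5361, 0.0897, 0.0829]
eef_rot: [0.661, 0.75, -0.007, -0.004]
contact_force: [0.2, -0.2, -1.0]
opening: 0.133
t 6.93 pos [536.1  89.7  82.9] yawY 7.23 F [ 0.22 -0.24 -1.02] M [-0.06  0.03 -0.01] op 11.7mm q7 -0.06
shift [41.79  2.05 22.7 ] turn [-0.85  0.19  0.83]
```

```bash
python3 -m creep '[15,1,8,-0.8,0.2,0.8,14,1,8,0,0,0,8,0,4,0,0,0,0,0,0,0,0,0]';  python3 go.py .5328 .127 .06 6.4;  python3 - <<'E'
from plant import *;import cv2,numpy as np
o=[]
for c,(x,y,w,h) in(("scene",(250,100,96,96)),("top",(150,140,96,96))):
    s=snapshot(c);o.append(cv2.resize(s["color"][y:y+h,x:x+w,::-1],(400,400),interpolation=cv2.INTER_CUBIC))
cv2.imwrite("pics/over.png",np.hstack(o))
E
```

```text
clock: 7.27
tool_pos: [0.5333, 0.1221, 0.0596]
eef_rot: [0.669, 0.743, -0.003, 0.0]
contact_force: [-0.2, 0.2, -0.8]
opening: 0.133
t 7.27 pos [533.3 122.1  59.6] yawY 5.97 F [-0.2   0.18 -0.79] M [-0.02  0.04  0.  ] op 11.7mm q7 -0.11
shift [ 4.88  0.01 -0.44] turn [-0.24  0.26 -0.42]
```

View pics/over.png

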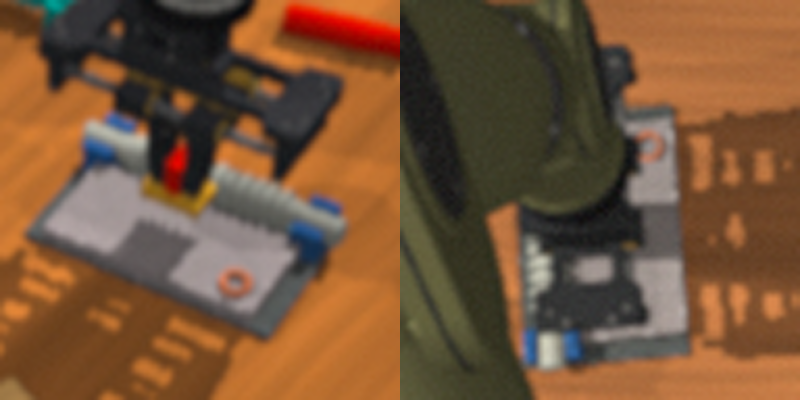

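```bash
python3 -m creep '[0,0,10,-0.2,0.2,-0.4,0,0,8,0,0,0,0,0,2,0,0,0,0,0,0,0,0,0]';  python3 go.py .5328 .127 .0326 6.4
```

```text
clock: 7.7
tool_pos: [0.5361, 0.1144, 0.0407]
eef_rot: [0.67, 0.742, -0.001, 0.003]
contact_force: [-0.7, -0.1, -1.0]
opening: 0.133
t 7.70 pos [536.1 114.4  40.7] yawY 5.88 F [-0.73 -0.08 -0.97] M [-0.03  0.08 -0.03] op 11.7mm q7 -0.10
shift [12.9  -1.98  8.  ] turn [ 0.15  0.35 -0.52]
```

```bash
python3 -m creep '[8,-2,3,0.1,0.3,-0.5,0,0,2,0,0,0]';  python3 go.py .5328 .127 .0326 6.4;python3 -m creep '[0,0,0,0,0,0]';  python3 go.py .5328 .127 .0326 6.4
```

```text
clock: 7.87
tool_pos: [0.5338, 0.1215, 0.036]
eef_rot: [0.667, 0.745, 0.0, 0.001]
contact_force: [-0.1, 0.5, -0.4]
opening: 0.132
t 7.87 pos [533.8 121.5  36. ] yawY 6.29 F [-0.08  0.5  -0.36] M [-0.04  0.04  0.  ] op 11.6mm q7 -0.11
shift [ 5.61 -0.38  3.36] turn [ 0.1   0.07 -0.11]
clock: 7.95
tool_pos: [0.5338, 0.1214, 0.0359]
eef_rot: [0.667, 0.745, 0.0, 0.001]
contact_force: [0.2, -0.7, -1.2]
opening: 0.13
t 7.95 pos [533.8 121.4  35.9] yawY 6.28 F [ 0.2  -0.7  -1.25] M [-0.05  0.03 -0.  ] op 11.4mm q7 -0.11
shift [ 5.69 -0.36  3.27] turn [ 0.1   0.08 -0.12]
```

```bash
for i in 1 2; do python3 -m creep '[0,0,1,0.1,0.1,-0.1,0,0,0.5,0,0,0]';done;  python3 go.py .5328 .127 .0326 6.4
```

```text
clock: 8.12
tool_pos: [0.5338, 0.122, 0.0345]
eef_rot: [0.666, 0.746, 0.0, -0.0]
contact_force: [0.0, -0.3, -0.9]
opening: 0.131
clock: 8.28
tool_pos: [0.5341, 0.1221, 0.0332]
eef_rot: [0.665, 0.746, 0.001, -0.001]
contact_force: [0.8, -0.1, -1.5]
opening: 0.135
t 8.28 pos [534.1 122.1  33.2] yawY 6.57 F [ 0.76 -0.06 -1.48] M [-0.05  0.08 -0.05] op 11.9mm q7 -0.10
shift [ 4.99 -0.69  0.61] turn [-0.07 -0.17  0.17]
```

```bash
python3 -m creep '[0,0,0.6,0,-0.2,0.1]';python3 -m creep '[0,0,0.6,0,0,0]';python3 -m creep '[0,0,0.6,0,0,0]';  python3 go.py .5328 .127 .0326 6.4
```

```text
clock: 8.37
tool_pos: [0.5342, 0.1219, 0.0326]
eef_rot: [0.666, 0.746, -0.001, -0.0]
contact_force: [-1.1, 0.4, 1.3]
opening: 0.135
clock: 8.45
tool_pos: [0.5341, 0.1218, 0.0326]
eef_rot: [0.666, 0.746, -0.001, -0.0]
contact_force: [-1.7, 0.7, 11.0]
opening: 0.135
clock: 8.53
tool_pos: [0.5341, 0.1219, 0.0326]
eef_rot: [0.666, 0.746, -0.001, 0.0]
contact_force: [-1.6, -0.0, 6.0]
opening: 0.136
t 8.53 pos [534.1 121.9  32.6] yawY 6.43 F [-1.58 -0.05  6.03] M [-0.09  0.21 -0.  ] op 12.0mm q7 -0.10
shift [ 5.24 -0.75 -0.02] turn [-0.05  0.06  0.03]
```

```bash
python3 -m creep '[3,-0.3,0,0,0,0,3,-0.2,0,0,0,0,2,0,0,0,0,0]';python3 -m creep '[0,0,0,0,0,0]'; python3 go.py .5328 .130 .0326 6.4
```

```text
clock: 8.78
tool_pos: [0.533, 0.1299, 0.033]
eef_rot: [0.667, 0.745, -0.0, 0.0]
contact_force: [-0.3, -0.3, -0.8]
opening: 0.132
clock: 8.87
tool_pos: [0.5328, 0.1308, 0.0328]
eef_rot: [0.666, 0.746, -0.0, 0.0]
contact_force: [0.8, 0.4, -1.3]
opening: 0.132
t 8.87 pos [532.8 130.8  32.8] yawY 6.42 F [ 0.8   0.41 -1.32] M [-0.04  0.03  0.03] op 11.7mm q7 -0.11
shift [-0.81 -0.09  0.24] turn [-0.01  0.05  0.02]
```

```bash
python3 -m creep '[1,0,0.3,0,0,0,1,0,0.1,0,0,0]';python3 -m creep '[1,0,0.1,0,0,0]';for i in 1 2 3; do python3 -m creep '[0.7,0,0.1,0,0,0]'; done; python3 go.py .5328 .135 .0326 6.4
```

```text
clock: 9.03
tool_pos: [0.5327, 0.132, 0.0326]
eef_rot: [0.667, 0.745, -0.001, 0.001]
contact_force: [-0.6, -1.6, 1.0]
opening: 0.133
clock: 9.12
tool_pos: [0.5328, 0.1326, 0.0326]
eef_rot: [0.667, 0.745, -0.001, 0.001]
contact_force: [-0.3, -1.4, 2.0]
opening: 0.135
clock: 9.2
tool_pos: [0.5328, 0.1329, 0.0327]
eef_rot: [0.667, 0.745, -0.001, 0.001]
contact_force: [0.2, -1.8, 2.0]
opening: 0.134
clock: 9.28
tool_pos: [0.5328, 0.1333, 0.0327]
eef_rot: [0.667, 0.745, -0.001, 0.002]
contact_force: [-0.0, -0.5, 2.3]
opening: 0.132
clock: 9.37
tool_pos: [0.5328, 0.1337, 0.0327]
eef_rot: [0.667, 0.745, -0.001, 0.002]
contact_force: [-0.6, -1.4, 2.3]
opening: 0.129
t 9.37 pos [532.8 133.7  32.7] yawY 6.29 F [-0.6  -1.38  2.32] M [-0.5   0.06 -0.04] op 11.3mm q7 -0.12
shift [1.34 0.12 0.05] turn [ 0.03  0.25 -0.11]
```

```bash
for i in 1 2 3 4 5; do python3 -m creep '[0.7,0,0,0,0,0]'|grep -E "pos|force"; done; python3 go.py .5328 .135 .0326 6.4
```

```text
tool_pos: [0.5328, 0.1343, 0.0327]
contact_force: [0.4, -1.5, 1.5]
tool_pos: [0.5328, 0.135, 0.0327]
contact_force: [-0.2, -1.5, 1.5]
tool_pos: [0.5328, 0.1353, 0.0327]
contact_force: [0.8, -3.2, 2.8]
tool_pos: [0.5328, 0.1353, 0.0327]
contact_force: [-0.4, -4.5, 2.3]
tool_pos: [0.5328, 0.1353, 0.0327]
contact_force: [-0.0, -3.5, 3.1]
t 9.78 pos [532.8 135.3  32.7] yawY 6.20 F [-0.03 -3.54  3.15] M [-0.81 -0.05  0.04] op 11.6mm q7 -0.13
shift [-0.34 -0.01  0.08] turn [ 0.04  0.38 -0.2 ]
```

```bash
for i in 1 2 3 4; do python3 -m creep '[0.4,-0.7,0,0,0,-0.1]'|grep -E "pos|force"; done; python3 go.py .5328 .135 .0326 6.4
```

```text
tool_pos: [0.5327, 0.1354, 0.0327]
contact_force: [1.9, -2.8, 0.4]
tool_pos: [0.5327, 0.1354, 0.0327]
contact_force: [1.8, -2.6, -0.4]
tool_pos: [0.5327, 0.1355, 0.0328]
contact_force: [1.6, -4.3, 1.1]
tool_pos: [0.5327, 0.1355, 0.0328]
contact_force: [3.1, -3.4, 0.0]
t 10.12 pos [532.7 135.5  32.8] yawY 6.51 F [ 3.06 -3.36  0.04] M [-0.93 -0.48 -0.  ] op 11.8mm q7 -0.12
shift [-0.49  0.07  0.2 ] turn [0.36 0.47 0.11]
```

```bash
for i in 1 2 3 4; do python3 -m creep '[0.3,-1.2,0,0,0,0]'|grep -E "pos|force"; done; python3 go.py .5328 .135 .0326 6.4
```

```text
tool_pos: [0.5323, 0.1354, 0.0328]
contact_force: [2.7, -4.5, -0.5]
tool_pos: [0.5312, 0.1358, 0.0328]
contact_force: [0.4, -0.1, -0.7]
tool_pos: [0.5295, 0.137, 0.0327]
contact_force: [2.7, -3.5, 2.2]
tool_pos: [0.5294, 0.1377, 0.0329]
contact_force: [5.7, -3.3, -0.8]
t 10.45 pos [529.4 137.7  32.9] yawY 6.54 F [ 5.66 -3.3  -0.79] M [-0.8  -1.25 -0.11] op 11.6mm q7 -0.13
shift [-3.05  3.03  0.38] turn [0.62 0.37 0.13]
```

```bash
for i in 1 2 3 4; do python3 -m creep '[0.5,0.3,0.1,0,0,0]'|grep -E "pos|force"; done; python3 go.py .5298 .139 .0326 6.4
```

```text
tool_pos: [0.5297, 0.1388, 0.0329]
contact_force: [1.2, -3.2, 0.7]
tool_pos: [0.5297, 0.1389, 0.0328]
contact_force: [2.3, -5.2, 2.7]
tool_pos: [0.5297, 0.1389, 0.0328]
contact_force: [1.6, -4.4, 2.1]
tool_pos: [0.5297, 0.1389, 0.0328]
contact_force: [1.5, -4.5, 2.0]
t 10.78 pos [529.7 138.9  32.8] yawY 6.51 F [ 1.49 -4.53  2.02] M [-0.95 -0.26  0.02] op 12.1mm q7 -0.13
shift [0.09 0.13 0.21] turn [0.55 0.44 0.11]
```

```bash
python3 -m creep '[0.3,0,0.2,0.5,0.4,0.1,0.3,0,0.2,0.3,0.3,0.1]'|grep -E "pos|force";python3 -m creep '[0.7,0,0.1,0,0,0]'|grep -E "pos|force";python3 -m creep '[0.9,0,0.1,0,0,0]'|grep -E "pos|force"; python3 -m creep '[0.9,0,0.1,0,0,0]'|grep -E "pos|force"; python3 go.py .5298 .139 .0326 6.4
```

```text
tool_pos: [0.5297, 0.1389, 0.0326]
contact_force: [2.1, -3.7, 4.2]
tool_pos: [0.5298, 0.1389, 0.0327]
contact_force: [2.1, -6.2, 3.1]
tool_pos: [0.5297, 0.1389, 0.0327]
contact_force: [2.3, -5.0, 2.1]
tool_pos: [0.5297, 0.1389, 0.0327]
contact_force: [2.8, -6.3, 2.9]
t 11.20 pos [529.7 138.9  32.7] yawY 6.19 F [ 2.8  -6.29  2.93] M [-1.21 -0.39  0.04] op 12.0mm q7 -0.13
shift [0.1  0.07 0.1 ] turn [-0.28 -0.07 -0.21]
```

```bash
python3 -m creep '[1.0,0.2,0,0,0,-0.1]'|grep -E "pos|force";for i in 1 2 3 ; do python3 -m creep '[1.15,0.1,0,0,0,0]'|grep -E "pos|force"; done; python3 go.py .5298 .139 .0326 6.4
```

```text
tool_pos: [0.5297, 0.1389, 0.0327]
contact_force: [1.2, -6.6, 1.8]
tool_pos: [0.5297, 0.1389, 0.0327]
contact_force: [2.7, -5.6, 2.7]
tool_pos: [0.5297, 0.139, 0.0327]
contact_force: [1.6, -5.8, 3.2]
tool_pos: [0.5297, 0.139, 0.0328]
contact_force: [2.4, -5.3, 2.3]
t 11.53 pos [529.7 139.   32.8] yawY 6.11 F [ 2.45 -5.28  2.28] M [-1.32 -0.4   0.03] op 11.4mm q7 -0.13
shift [0.04 0.09 0.17] turn [-0.32  0.26 -0.29]
```

```bash
for i in 1 2 3 4; do python3 -m creep '[1.6,0.1,0,-0.1,0.1,-0.1]'|grep -E "pos|force"; done; python3 go.py .5298 .139 .0326 6.4
```

```text
tool_pos: [0.5297, 0.139, 0.0328]
contact_force: [2.0, -7.7, 3.1]
tool_pos: [0.5297, 0.139, 0.0328]
contact_force: [2.4, -6.9, 1.9]
tool_pos: [0.5297, 0.139, 0.0328]
contact_force: [2.0, -6.3, 2.2]
tool_pos: [0.5297, 0.139, 0.0328]
contact_force: [2.7, -6.6, 2.1]
t 11.87 pos [529.7 139.   32.8] yawY 6.25 F [ 2.67 -6.61  2.09] M [-1.46 -0.43 -0.01] op 11.5mm q7 -0.13
shift [-0.01  0.1   0.16] turn [ 0.05  0.32 -0.15]
```

```bash
for i in 1 2 3; do python3 -m creep '[1.9,0.1,0,0,0.1,-0.05]'|grep -E "pos|force"; done; for i in 1 2 3 4 5 6 7; do python3 -m creep '[2.0,0.1,0,0,0.15,-0.05,2.0,0.1,0,0,0.15,-0.05]'|grep -E "pos|force"; done;  python3 go.py .5298 .139 .0326 6.4
```

```text
tool_pos: [0.5297, 0.139, 0.0328]
contact_force: [2.4, -8.0, 2.2]
tool_pos: [0.5297, 0.1391, 0.0328]
contact_force: [1.8, -6.9, 2.2]
tool_pos: [0.5297, 0.139, 0.0328]
contact_force: [1.5, -7.1, 2.8]
tool_pos: [0.5297, 0.139, 0.0328]
contact_force: [2.6, -6.5, 2.8]
tool_pos: [0.5296, 0.139, 0.0328]
contact_force: [2.7, -6.9, 3.5]
tool_pos: [0.5297, 0.139, 0.0328]
contact_force: [2.9, -6.8, 1.8]
tool_pos: [0.5296, 0.139, 0.0327]
contact_force: [1.8, -7.8, 2.8]
tool_pos: [0.5296, 0.139, 0.0327]
contact_force: [2.0, -6.7, 2.0]
tool_pos: [0.5296, 0.1389, 0.0328]
contact_force: [1.2, -7.5, 2.6]
tool_pos: [0.5296, 0.139, 0.0327]
contact_force: [2.0, -7.8, 2.3]
t 13.28 pos [529.6 139.   32.7] yawY 5.70 F [ 1.96 -7.79  2.29] M [-1.62 -0.46  0.09] op 11.9mm q7 -0.13
shift [0.03 0.25 0.13] turn [-0.18  0.28 -0.7 ]
```

```bash
for i in 1 2 3; do python3 -m creep '[1.8,0.2,0,0,0.15,-0.3]'|grep -E "pos|force"; done;  python3 go.py .5298 .139 .0326 6.4; for i in 1 2 3; do python3 -m creep '[1.8,0.2,0,0,0.15,-0.3]'|grep -E "pos|force"; done;  python3 go.py .5298 .139 .0326 6.4
```

```text
tool_pos: [0.5296, 0.139, 0.0327]
contact_force: [2.2, -6.7, 2.4]
tool_pos: [0.5297, 0.139, 0.0327]
contact_force: [2.1, -6.6, 2.2]
tool_pos: [0.5297, 0.139, 0.0327]
contact_force: [1.9, -7.3, 2.3]
t 13.53 pos [529.7 139.   32.7] yawY 6.38 F [ 1.93 -7.29  2.35] M [-1.51 -0.46  0.01] op 11.6mm q7 -0.13
shift [-0.02  0.06  0.12] turn [-0.24  0.21 -0.02]
tool_pos: [0.5298, 0.139, 0.0327]
contact_force: [1.6, -6.7, 1.8]
tool_pos: [0.5298, 0.139, 0.0327]
contact_force: [1.6, -7.1, 1.7]
tool_pos: [0.5299, 0.139, 0.0327]
contact_force: [2.1, -5.7, 2.8]
t 13.78 pos [529.9 139.   32.7] yawY 7.03 F [ 2.07 -5.7   2.81] M [-1.52 -0.49 -0.03] op 11.9mm q7 -0.12
shift [-0.   -0.07  0.11] turn [-0.29  0.12  0.63]
```

```bash
python3 -m creep '[1.8,0.1,0,-0.1,0.1,0.3,1.8,0.1,0,-0.1,0.1,0.2]'|grep -E "force"; python3 go.py .5298 .139 .0326 6.4; for i in 1 2 3 4 5 6 7; do python3 -m creep '[2.2,0.1,0,0,0.15,-0.08,2.2,0.1,0,0,0.15,-0.08]'|grep -E "force"; done;  python3 go.py .5298 .139 .0326 6.4
```

```text
contact_force: [1.3, -7.2, 3.2]
t 13.95 pos [529.7 139.   32.7] yawY 6.34 F [ 1.26 -7.16  3.24] M [-1.6  -0.41  0.06] op 11.4mm q7 -0.13
shift [-0.05  0.06  0.1 ] turn [-0.13  0.16 -0.06]
contact_force: [2.7, -6.8, 3.3]
contact_force: [2.2, -6.8, 2.3]
contact_force: [2.6, -7.1, 2.1]
contact_force: [1.2, -7.1, 2.5]
contact_force: [2.1, -7.2, 2.5]
contact_force: [2.0, -8.1, 2.2]
contact_force: [2.8, -8.5, 3.4]
t 15.12 pos [529.7 139.   32.7] yawY 6.15 F [ 2.83 -8.48  3.39] M [-1.65 -0.5   0.11] op 11.7mm q7 -0.13
shift [-0.04  0.08  0.13] turn [-0.3   0.21 -0.25]
```

```bash
for i in 1 2 3 4 5 6 7; do python3 -m creep '[2.3,0.1,0,-0.05,0.15,-0.12,2.3,0.1,0,-0.05,0.15,-0.12]'|grep -E "force"; done;  python3 go.py .5298 .139 .0326 6.4
```

```text
contact_force: [2.4, -6.7, 2.3]
contact_force: [2.6, -7.9, 1.8]
contact_force: [2.1, -7.8, 2.5]
contact_force: [2.6, -7.6, 3.2]
contact_force: [2.6, -8.1, 2.2]
contact_force: [2.3, -8.0, 2.2]
contact_force: [2.3, -7.5, 2.3]
t 16.28 pos [529.7 139.   32.7] yawY 6.38 F [ 2.29 -7.48  2.33] M [-1.74 -0.46  0.06] op 12.0mm q7 -0.13
shift [-0.05  0.09  0.14] turn [ 0.22  0.33 -0.02]
```

```bash
python3 -m creep '[0.5,0,0,0,0.1,0,0.2,0,0,0,0,0]';python3 go.py .5298 .139 .0326 6.4; python3 -m creep '[0,0,0,0,0,0]' 36; python3 -m creep '[0,0,0,0,0,0,0,0,0,0,0,0,0,0,0,0,0,0,0,0,0,0,0,0]';  python3 go.py .5298 .139 .0326 6.4
```

```text
clock: 16.45
tool_pos: [0.5297, 0.1388, 0.0327]
eef_rot: [0.667, 0.745, -0.0, 0.003]
contact_force: [2.2, -3.2, 3.2]
opening: 0.134
t 16.45 pos [529.7 138.8  32.7] yawY 6.32 F [ 2.23 -3.16  3.22] M [-0.81 -0.34  0.03] op 11.8mm q7 -0.13
shift [0.14 0.14 0.08] turn [ 0.23  0.29 -0.09]
clock: 16.53
tool_pos: [0.5289, 0.1399, 0.0325]
eef_rot: [0.667, 0.745, -0.0, 0.002]
contact_force: [-0.2, -1.2, -0.1]
opening: 0.189
clock: 16.87
tool_pos: [0.5251, 0.1455, 0.0314]
eef_rot: [0.665, 0.747, -0.0, -0.002]
contact_force: [0.1, 0.3, 0.5]
opening: 0.409
t 16.87 pos [525.1 145.5  31.4] yawY 6.70 F [0.07 0.31 0.53] M [-0.07  0.03  0.02] op 36.0mm q7 -0.13
shift [-7.    3.87 -1.21] turn [-0.17 -0.13  0.3 ]
```

```bash
python3 -m creep '[-5,3,-6,0,0,0,-1,1,-15,0,0,0,0,0,-25,0,0,0,0,0,-25,0,0,0,0,0,-15,0,0,0]';python3 go.py .5298 .139 .0326 6.4
```

```text
clock: 17.28
tool_pos: [0.5275, 0.1392, 0.1178]
eef_rot: [0.664, 0.748, -0.004, -0.005]
contact_force: [0.3, 0.6, 0.6]
opening: 0.41
t 17.28 pos [527.5 139.2 117.8] yawY 6.82 F [0.31 0.6  0.6 ] M [-0.07 -0.01 -0.01] op 36.1mm q7 -0.13
shift [-0.63  3.38 85.12] turn [-0.75 -0.11  0.42]
```

Clear of the leaf. I'll back the arm out of view and check how it sits.

```bash
python3 -m creep '[-20,0,-25,0,0,0,-35,0,-25,0,0,0,-40,0,-20,0,0,0,-40,0,0,0,0,0,-40,0,0,0,0,0]';python3 -m creep '[-40,0,0,0,0,0,-40,0,0,0,0,0,-30,0,0,0,0,0,0,0,0,0,0,0,0,0,0,0,0,0]'
python3 - <<'E'
from plant import *;import cv2,numpy as np
o=[]
for c,(x,y,w,h) in(("scene",(250,110,88,88)),("top",(165,150,88,88))):
    s=snapshot(c);cv2.imwrite(f"pics/end_{c}.png",s["color"][:,:,::-1]);o.append(cv2.resize(s["color"][y:y+h,x:x+w,::-1],(400,400),interpolation=cv2.INTER_CUBIC))
cv2.imwrite("pics/seat.png",np.hstack(o))
E
```

```text
clock: 17.7
tool_pos: [0.5533, -0.0271, 0.1959]
eef_rot: [0.655, 0.755, 0.002, -0.005]
contact_force: [0.2, -0.2, 0.0]
opening: 0.405
clock: 18.12
tool_pos: [0.5684, -0.1567, 0.1994]
eef_rot: [0.662, 0.75, 0.001, 0.001]
contact_force: [-0.3, 0.5, -0.1]
opening: 0.408
```

View pics/seat.png

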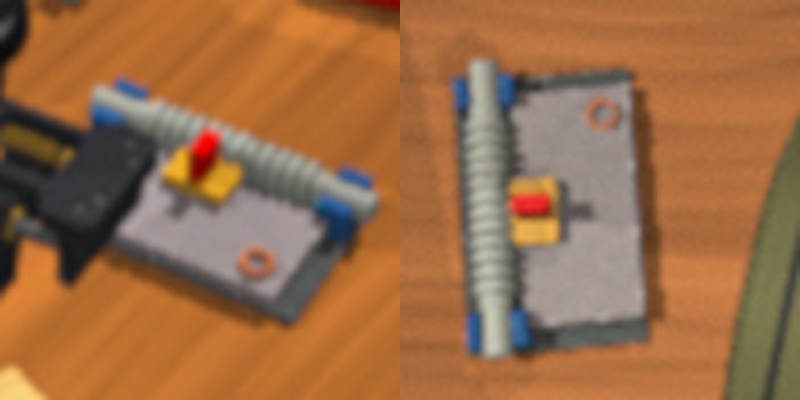

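The picture shows the leaf flat on the platform with its tooth edge tight against the spindle (top crop 512,210), and the ring still in its corner. I'll check the pose with a fit.

Run:
```python
from plant import *; from ov import *
s=snapshot("top"); R=(272,185,22,24); R=(270-0,0,0,0)
x,y,w,h=R=(272-0,184,20,24) if False else (270-98+0,184,30,28)
H=cv2.cvtColor(s["color"],cv2.COLOR_RGB2HSV)[y:y+h,x:x+w]
m=((H[...,1]>110)&((H[...,0]<30)|(H[...,0]>170))&(H[...,2]>90)).astype(float)
m=np.clip((H[...,1].astype(float)-60)/90,0,1)*((H[...,0]<35)|(H[...,0]>165))
print((m*9).astype(int))
L=[box(-22,22,-18,10,0,10),box(-6,6,-16,8,10,36)]
p,f=fit(L,[.5295,.143,.11],.018,[(s,R,m)]);print("leaf",p,np.degrees(p[2]),f)
B=[.5361,.1322,.1134]
d=p[:2]-B[:2];c,sn=np.cos(B[2]),np.sin(B[2]);print("in bed mm",1000*(c*d[0]+sn*d[1]),1000*(-sn*d[0]+c*d[1]),np.degrees(p[2]-B[2]))
a=cv2.imread("pics/scene0.png");b=cv2.imread("pics/end_scene.png")
cv2.imwrite("pics/cmp.png",np.hstack([cv2.resize(i[100:280,140:400],(400,277)) for i in(a,b)]))
cv2.imwrite("pics/ovend.png",overlay(s,[(l,p,.018,(255,255,0)) for l in L],(165,175,45,45),10))
```

```text
[[9 9 9 9 9 7 0 0 0 0 0 0 0 0 0 0 0 0 0 0 0 0 0 0 0 0 0 0 0 0]
 [9 9 9 9 9 7 0 0 0 0 0 0 0 0 0 0 0 0 0 0 0 0 0 0 0 0 0 0 0 0]
 [9 9 9 9 9 7 0 0 0 0 0 0 0 0 0 0 0 0 0 0 0 0 0 0 0 0 0 0 0 0]
 [9 9 9 9 9 7 0 0 0 0 0 0 0 0 0 0 0 0 0 0 0 0 0 0 0 0 0 0 0 0]
 [9 9 9 9 9 8 1 0 0 0 0 0 0 0 0 0 0 0 0 0 0 0 0 0 1 2 1 0 0 0]
 [9 9 9 9 9 8 2 0 0 0 0 0 0 0 0 0 0 4 6 5 5 5 5 6 7 8 7 2 0 0]
 [9 9 9 9 9 8 2 0 0 0 0 0 0 0 0 0 0 8 9 9 9 9 9 9 9 9 9 6 0 0]
 [9 9 9 9 9 8 2 0 0 0 0 0 0 0 0 0 4 8 9 9 9 9 9 9 9 9 9 7 0 0]
 [9 9 9 9 9 8 2 0 0 0 0 0 0 0 0 0 3 9 9 9 9 9 9 9 9 9 9 7 0 0]
 [9 9 9 9 9 9 3 0 0 0 0 0 0 0 0 0 2 9 9 9 9 9 9 9 9 9 9 7 0 0]
 [9 9 9 9 9 9 4 0 0 0 0 0 0 0 0 0 4 9 9 9 9 9 9 9 9 9 9 7 0 0]
 [9 9 9 9 9 9 4 0 0 0 0 0 0 0 0 0 3 9 9 9 9 9 9 9 9 9 9 6 0 0]
 [9 9 9 9 9 9 4 0 0 0 0 0 0 0 0 0 0 8 9 9 9 9 9 9 9 9 9 6 0 0]
 [9 9 9 9 9 9 5 0 0 0 0 0 0 0 0 0 0 6 9 9 9 9 9 9 9 9 9 7 0 0]
 [9 9 9 9 9 9 6 0 0 0 0 0 0 0 0 0 0 6 9 9 9 9 9 9 9 9 9 9 2 0]
 [9 9 9 9 9 9 6 0 0 0 0 0 0 0 0 0 0 5 9 9 9 9 9 9 9 9 9 9 2 0]
 [9 9 9 9 9 9 6 0 0 0 0 0 0 0 0 0 0 5 9 9 9 9 9 9 9 9 9 9 3 0]
 [9 9 9 9 9 9 4 0 0 0 0 0 0 0 0 0 1 6 9 9 9 9 9 9 9 9 9 9 3 0]
 [9 9 9 9 9 9 3 0 0 0 0 0 0 0 0 0 0 3 9 9 9 9 9 9 9 9 9 8 2 0]
 [9 9 9 9 9 9 5 0 0 0 0 0 0 0 0 0 0 0 7 9 9 9 9 8 7 6 5 3 0 0]
 [9 9 9 9 9 9 6 0 0 0 0 0 0 0 0 0 0 0 2 2 1 1 0 0 0 0 0 0 0 0]
 [9 9 9 9 9 9 7 0 0 0 0 0 0 0 0 0 0 0 0 0 0 0 0 0 0 0 0 0 0 0]
 [9 9 9 9 9 9 7 0 0 0 0 0 0 0 0 0 0 0 0 0 0 0 0 0 0 0 0 0 0 0]
 [9 9 9 9 9 9 7 0 0 0 0 0 0 0 0 0 0 0 0 0 0 0 0 0 0 0 0 0 0 0]
 [9 9 9 9 9 9 8 2 0 0 0 0 0 0 0 0 0 0 0 0 0 0 0 0 0 0 0 0 0 0]
 [9 9 9 9 9 9 8 2 0 0 0 0 0 0 0 0 0 0 0 0 0 0 0 0 0 0 0 0 0 0]
 [9 9 9 9 9 9 8 2 0 0 0 0 0 0 0 0 0 0 0 0 0 0 0 0 0 0 0 0 0 0]
 [9 9 9 9 9 9 8 2 0 0 0 0 0 0 0 0 0 0 0 0 0 0 0 0 0 0 0 0 0 0]]
leaf [0.5306422  0.1436361  0.09655786] 5.532357956575445 0.5285466989215367
in bed mm -4.128668506012087 11.980237526009425 -0.9649834402080906
```

View pics/ovend.png

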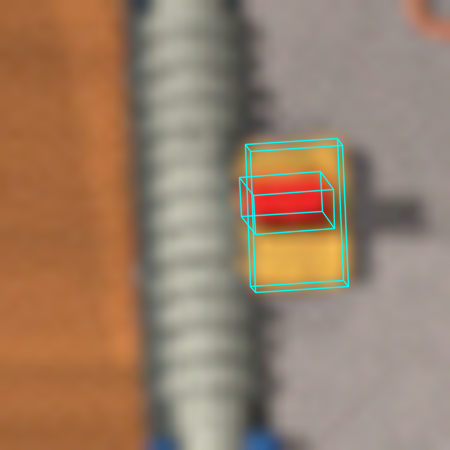

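View pics/cmp.png

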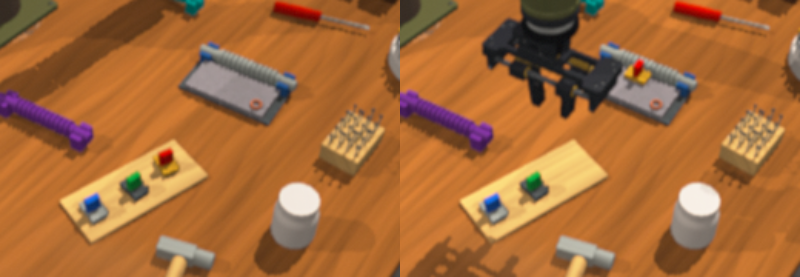

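Run:
```python
from plant import *; from ov import *
s=snapshot("top"); R=x,y,w,h=(184,184,20,28)
L=[box(-22,22,-18,10,0,10),box(-6,6,-16,8,10,36)]+[box(t-1.5,t+1.5,10,14.5,0,10) for t in(-15,-5,5,15)]
H=cv2.cvtColor(s["color"],cv2.COLOR_RGB2HSV)[y:y+h,x:x+w]
for t in(40,60,80):
    m=np.clip((H[...,1].astype(float)-t)/90,0,1)*((H[...,0]<35)|(H[...,0]>165))
    p,f=fit(L[:2],[.5295,.143,.11],.018,[(s,R,m)]);print("leaf",p,np.degrees(p[2]),f)
    B=[.5361,.1322,.1134]
    d=p[:2]-B[:2];c,sn=np.cos(B[2]),np.sin(B[2]);print("in bed mm",1000*(c*d[0]+sn*d[1]),1000*(-sn*d[0]+c*d[1]),np.degrees(p[2]-B[2]))
```

```text
leaf [0.53102228 0.14374946 0.05572316] 3.1927017096378183 0.046857033160530755
in bed mm -3.738207545060542 12.049860614577224 -3.304639687145717
leaf [0.53066128 0.14352837 0.08006108] 4.587162201316583 0.028379784261924234
in bed mm -4.121905853944722 11.871043777941932 -1.910179195466952
leaf [0.53048971 0.14361585 0.10118459] 5.797450223189832 0.021783866454623678
in bed mm -4.282472270009211 11.97736771673906 -0.699891173593703
```

```bash
python3 -c "
from plant import *
print(get_state()['clock'],finish_job())"
```

```text
the job is handed in; nothing more can be done
18.3167 None
```

The brass leaf is seated in the spindle's thread and released, and I handed the job in at 18.3 s of the 54 s allowed. I gripped it by the red rib, laid it flat on the platform and slid it up to the thread. The teeth stopped on the crests, and after about 3 mm of sideways feeling they dropped into the grooves.

**What the last checks showed**
- **Depth:** the leaf went in 3.9 mm past the crest contact, against 4 mm nominal for fully home.
- **Yaw while held:** the gripper stood at about 6.4°, matching the bed estimate of 6.4°.
- **Push:** I held it for over 1 s at about 7–8.5 N. The highest force I read against the thread was about 8.5 N, well under 20 N.
- **After release:** the pictures show the leaf flat and snug against the spindle. The other two leaves, the ring and everything else nearby look unmoved, and the robot is clear.

**Checks that disagreed or were weak**
- **Groove position:** the groove position I read from the images was about 2 mm off where the teeth dropped in by feel.
- **Final position:** the final top-camera fit put the leaf about 1.5 mm deeper than it can physically be, which is within the calibration error.
- **Final yaw:** the yaw from that same fit was too noisy to use, 3.2–5.8° depending on the threshold. That the leaf stayed parallel after release rests on its edge matching the platform's edge by eye, to about 1°.

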